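# Shift the slab saw's feed into the green slot

### The arm

A 6-joint arm with a two-finger parallel gripper is mounted at the origin on the work surface. World frame = base frame: x ahead of the robot, y to its left, z up, the work surface at z = 0. Lengths are in mm, angles in degrees, forces in N, time in s.
With the tool pointing down it reaches from about 350 to 850 mm from the base axis. Payload 8.1 kg.
Tool frame: the origin (TCP) lies midway between the tips of the shut fingers; the grasp point (between the pads) lies 19 mm behind it; z points along the fingers, y is the line along which they close (so a half turn about z gives the same grasp; the last joint's range is limited). The gripper opens to 85 mm and grips with 20 to 120 N. Pads are 22 mm wide; open, the fingers measure 114 mm over their backs; the gripper's body (76 mm by 85 mm) begins 54 mm behind the grasp point. The pads swing forward as they close: fully open they stand 13 mm farther back than shut.
Start: joints at [-72.101, 7.471, 85.268, -0, 87.261, -4.893], TCP at [232.455, -553.146, 231.292] pointing down, gripper open.
Joint ranges: [-169.43, 169.43], [-51.17, 129.36], [1.28, 143.12], [-76.62, 256.62], [0, 156.53], [-152.29, 152.29]. Speed limits (degrees/s): [136.94, 136.94, 159.86, 180, 180, 180].

### API

Orientations are given as [roll, pitch, yaw] about the fixed x, y, z axes, in that order (R = Rz(yaw) Ry(pitch) Rx(roll)).
In Python, from bench import r gives the robot as it stands.
- The arm moves only by the tool step_arm, never from a script. Its arguments are lists of equal length, an entry for each row: "delta_pos": the shift along the world's x, y, z in units of 200 mm (1.0 is 200 mm), a list of three; "spin": the turn about the world's z in units of 180 degrees (1.0 is 180 degrees). In form: {"delta_pos": [[dx, dy, dz], ...], "spin": [spin, ...]}. A call has 1 to 8 rows; each row shifts and turns the commanded pose from where the row before left it; what a row does not reach is not made up. A row lasts 1/8 s, in which the tool goes at most 62.5 mm and 10.7 degrees, less where a joint would pass 70% of its speed; a pose out of reach is approached as far as the arm can. A call with a number of a shift or a turn outside -1 to 1 is refused whole. A call with a gripper value outside its range is refused whole. "gripper" is the opening, from -1 (shut) to 1 (fully open), set as the call begins (left out, the last holds). The fingers move at their own pace and stop on an object; "squeeze" is the grip in N (left out, the last holds). Time passes only in rows, so rows that do not move let the fingers close. It gives the time, the measured TCP pose, the force, the opening and the grip force at its end, in the units of the state.
- r.sense(): the state, without advancing time (a new reading comes with each control period).
- r.snapshot(name): name is "side" or "top"; returns a dict with "pixels" (384x512x3 uint8, blue, green, red), "fx", "fy", "cx", "cy" (pixels), "camera_from_world" (4x4, takes a point from world to camera coordinates). Camera axes: x right, y up, looking along -z (the intrinsics and any distortion apply to the point x, -y, -z); pixel columns grow to the right and rows downward; lengths in mm; the calibration is good to about 2 mm. A picture is of the moment at which its call begins. There is no depth.
- r.hand_in(): hands the job in; it is judged then, once.
The state is a dict: "time": time; "joint_pos": joint angles; "qd": joint speeds; "joint_efforts": joint torques, N m; "tool_pos": TCP position; "tcp_rot": TCP orientation; "ft_force": force on the tool from outside, world axes, zero at the start; "wrist_torque": the same for the moment, N m; "finger_gap": finger opening in mm; "grip_force": force on a finger pad.
Only numpy, scipy, OpenCV 4.12 (cv2) and the standard library are available. Lean on these libraries where they do the work, as an engineer would, in place of code of your own. Each camera call takes 0.05 s, during which the arm holds its last target. There are 200 camera calls.

### The job

On the feed gearbox of the slab saw, push the black-knobbed gear lever through the slotted gate, out of the middle lane and fully home into the slot with the green tag. Push it with the outside of the fingers, never taking it between them, keep it out of the slots with the other coloured tags, and leave the loose things on the bench where they are.

Things in the scene. Friction and masses are not known exactly. Their poses are not given: they have to be found in the camera images.
- gearbox: Green gearbox, 130 x 130 mm and 120 mm high, fixed to the bench (foot 170 x 170 mm, 10 mm high). Origin: centre of its underside, on the bench; x points along the saw's bed, away from the robot (fore), y to the left, z up. From x = 65 mm on, the saw's bed, vise and blade hood (up to 175 mm high, at x 260 to 395 mm) belong to it
- gate (a point): Middle of the aluminium gate plate's top face, 120 mm above the bench; axes as the gearbox. Three lanes along x, at y = -22, 0 and +22 mm, each 14 mm wide, joined by one 20 mm wide crossing (neutral) along y at x = 0; the metal between the lanes has round ends. The stem's centre can go from x = -22 to +22 mm in each lane
- shift_fore (a joint): Tilt of the lever along the gearbox's x, rad: 0 upright (in the neutral crossing), positive with the knob towards +x (about +0.25 fully home at the +x end of a lane, -0.25 at the -x end). Stays where it is left; moving it takes about 1.5 N (up to 2 N) at the knob in either direction. No springs
- shift_across (a joint): Tilt of the lever along the gearbox's y, rad: 0 in the middle lane, about +0.25 in the lane at y = +22 mm, -0.25 in that at y = -22 mm. Stays where it is left, as stiff as the other
- knob (a point): Centre of the black ball knob, 32 mm across, on a 10 mm steel stem; 200 mm above the bench when upright. The lever turns about a point 30 mm above the bench amid the gearbox, 170 mm below the knob, so the knob moves 1.95 times as far as the stem in the gate (about 43 mm from middle to slot end, and 43 mm from lane to lane; it sinks by up to 12 mm)
- neck (a point): Point on the stem's axis 35 mm below the knob's centre (a 16 mm brass collar sits just above it)
- stem (a point): Point on the stem's axis, 87 mm from the pivot, where the stem passes through the gate plate. With the lever fully home in a slot it stands 20 mm (horizontally) from the centre of that slot's tag
- green_tag: Green enamel disc, 18 mm across, 2 mm thick, flat on the gate plate in line with one of the four outer slots (+x and -x ends of the two outer lanes), 42 mm along x and 22 mm along y from the gearbox's middle; which slot it marks changes. Origin: centre of its underside. It marks the wanted slot
- red_tag: Red enamel disc, 18 mm across, 2 mm thick, flat on the gate plate in line with one of the four outer slots (+x and -x ends of the two outer lanes), 42 mm along x and 22 mm along y from the gearbox's middle; which slot it marks changes. Origin: centre of its underside. It marks a slot to keep out of
- yellow_tag: Yellow enamel disc, 18 mm across, 2 mm thick, flat on the gate plate in line with one of the four outer slots (+x and -x ends of the two outer lanes), 42 mm along x and 22 mm along y from the gearbox's middle; which slot it marks changes. Origin: centre of its underside. It marks a slot to keep out of
- blue_tag: Blue enamel disc, 18 mm across, 2 mm thick, flat on the gate plate in line with one of the four outer slots (+x and -x ends of the two outer lanes), 42 mm along x and 22 mm along y from the gearbox's middle; which slot it marks changes. Origin: centre of its underside. It marks a slot to keep out of
- petrified_wood: Chunk of petrified wood, loose, 84 mm across, 52 mm high; origin in the centre of its underside
- grinding_stone: Round grey grinding stone with a hole, lying flat, loose, 110 mm across, 25 mm high; origin in the centre of its underside
- rock_pick: Rock pick lying on the bench, loose, 280 mm long along its x (head at +x, 127 mm across), 26 mm high; origin on the bench under the middle of the shaft
- template: Tin cabochon template with three holes, lying flat, loose, 60 x 110 x 4 mm; origin in the centre of its underside

How it is judged (in metres and radians):
At the end, for the whole second after the job is handed in: The lever rests fully home in the green slot: the stem in the gate plate is within 23.5 mm of the green tag's centre horizontally (20 mm is fully home), and still (under 0.05 rad/s); the four loose things lie within 20 mm of where they were (horizontal distance between stem and green_tag below 0.0235 m and velocity of joint shift_fore between -0.05 and 0.05 rad/s and velocity of joint shift_across between -0.05 and 0.05 rad/s and distance of each of petrified_wood, grinding_stone, rock_pick, template from where it was at the start of the episode below 0.02 m); the robot touches nothing.
It fails at once if the lever went into a slot with another coloured tag (stem within 24.5 mm of the tag's centre) (horizontal distance between stem and red_tag below 0.0245 m or horizontal distance between stem and yellow_tag below 0.0245 m or horizontal distance between stem and blue_tag below 0.0245 m).
It fails at once if the lever was taken between the fingers (grasp point within 18 mm of the knob's centre or 11 mm of the neck) (distance between the grasp point and knob below 0.018 m or distance between the grasp point and neck below 0.011 m).
It fails at once if a loose thing on the bench was shifted by more than 20 mm (distance of any of petrified_wood, grinding_stone, rock_pick, template from where it was at the start of the episode above 0.02 m).
It also fails if it takes over 54 s, if anything falls off the work surface, if the arm or the gripper's body presses on something with over 40 N, if the wrist force passes 120 N, or if a joint passes its speed limit or range.

## Working session

There is one attempt and no reset: what is moved stays moved. The work goes in short steps, Python scripts to look and compute and a tool call to move; the robot and the scene stay as the last step left them, time stands still between calls to the robot, and variables do not carry over. Pictures are saved under pics/ and viewed, at most 10 in all, crops included, and the job is handed in when it is done.

Besides the shell and the picture viewer there is one more tool, called after ">>>" as name(argument=value, ...), one argument or row to a line, values as JSON. step_arm: Moves the arm, as the interface text tells. Shifts and turns lie within -1 to 1; 1 stands for 200 mm of shift or 180 degrees of turn. Its arguments: {"type":"object","properties":{"delta_pos":{"type":"array","items":{"type":"array","items":{"type":"number","minimum":-1,"maximum":1}}},"spin":{"type":"array","items":{"type":"number","minimum":-1,"maximum":1}},"gripper":{"type":"number"},"squeeze":{"type":"number"}},"required":["delta_pos","spin"]}

```bash
mkdir -p pics; python3 - <<'E'
from bench import r
import cv2,pickle
d={}
for n in("side","top"):
    s=r.snapshot(n);d[n]=s;cv2.imwrite(f"pics/{n}0.png",s["pixels"]);print(n,s["fx"],s["cx"],s["cy"],s["camera_from_world"],[k for k in s])
pickle.dump(d,open("d0.pkl","wb"));print(r.sense())
E
```

```text
side 464.49773403062466 259.6707588650986 198.82959927478348 [[-8.08265383e-01 -5.88814899e-01 -2.02143380e-03  4.79071294e+02]
 [ 3.69802332e-01 -5.10292676e-01  7.76432624e-01 -2.55750181e+02]
 [-4.58206620e-01  6.26816081e-01  6.30197028e-01 -9.63255468e+02]
 [ 0.00000000e+00  0.00000000e+00  0.00000000e+00  1.00000000e+00]] ['pixels', 'fx', 'fy', 'cx', 'cy', 'camera_from_world']
top 464.63276207201466 255.02779801528766 188.904064637176 [[-1.03835340e-03 -9.99761512e-01 -2.18138011e-02  1.01482491e+02]
 [ 9.82156936e-01 -5.12189819e-03  1.87993403e-01 -5.39815443e+02]
 [-1.88060296e-01 -2.12293724e-02  9.81928021e-01 -1.05051990e+03]
 [ 0.00000000e+00  0.00000000e+00  0.00000000e+00  1.00000000e+00]] ['pixels', 'fx', 'fy', 'cx', 'cy', 'camera_from_world']
{'time': 0.1, 'joint_pos': array([-7.21020376e+01,  7.51071218e+00,  8.53244127e+01,  1.45008159e-03,
        8.72614356e+01, -4.89341955e+00]), 'qd': array([ 0.10230667, -0.04282035, -0.14863006,  0.0148779 ,  0.04337568,
       -0.06785883]), 'joint_efforts': array([ 1.01542446e-03, -5.70952499e+01, -5.01942086e+01, -1.67429034e-04,
        8.03484261e-03,  2.29415701e-05]), 'tool_pos': array([ 232.29689539, -552.66239938,  230.33688918]), 'tcp_rot': array([-1.79903915e+02, -9.67987399e-03,  2.27913033e+01]), 'ft_force': array([-0.56267816,  0.44876932,  0.79641444]), 'wrist_torque': array([ 1.17341439e-05,  4.89055400e-02, -2.83637108e-02]), 'grip_force': 0.0, 'finger_gap': 85.3278604302041}
```

View pics/side0.png

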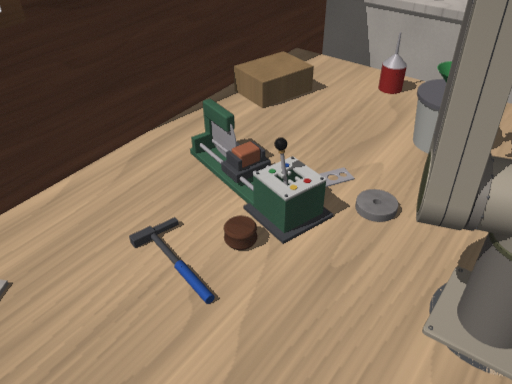

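View pics/top0.png

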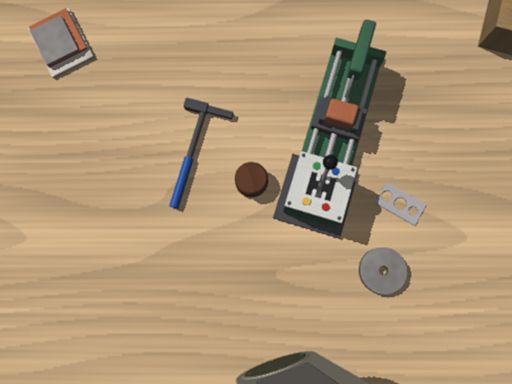

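The side view shows the gearbox at about (290,195), with the knob at (281,144). In the top view green is at (317,166) fore-left, blue at (336,172) fore-right, yellow at (306,201) aft-left and red at (326,207) aft-right. The knob is at (330,162).

```bash
cat > h.py <<'E'
import numpy as np,cv2
def ray(s,u,v):
    T=s["camera_from_world"];R=T[:3,:3];c=-R.T@T[:3,3]
    d=R.T@np.array([(u-s["cx"])/s["fx"],-(v-s["cy"])/s["fy"],-1]);return c,d
def onz(s,u,v,z):
    c,d=ray(s,u,v);return c+d*(z-c[2])/d[2]
def tri(a,b):
    A=np.zeros((3,3));y=np.zeros(3)
    for c,d in(a,b):
        d=d/np.linalg.norm(d);P=np.eye(3)-np.outer(d,d);A+=P;y+=P@c
    return np.linalg.solve(A,y)
def proj(s,p):
    q=s["camera_from_world"]@np.append(p,1);return s["cx"]-s["fx"]*q[0]/q[2],s["cy"]+s["fy"]*q[1]/q[2]
ROI={"top":(280,140,365,245),"side":(240,130,335,235)}
def blob(s,n,f,roi=None):
    x0,y0,x1,y1=roi or ROI[n];h=cv2.cvtColor(s["pixels"],cv2.COLOR_BGR2HSV)[y0:y1,x0:x1].astype(int)
    m=f(h[...,0],h[...,1],h[...,2]).astype(np.uint8)
    k,l,st,c=cv2.connectedComponentsWithStats(m)
    return [(st[i,4],*(c[i]+[x0,y0]),*st[i,2:4]) for i in np.argsort(-st[1:,4])[:3]+1]
COL={"green":lambda h,s,v:(h>45)&(h<85)&(s>110)&(v>110),"red":lambda h,s,v:((h<6)|(h>174))&(s>150)&(v>130),
"yellow":lambda h,s,v:(h>15)&(h<32)&(s>150)&(v>150),"blue":lambda h,s,v:(h>95)&(h<125)&(s>120)&(v>90)}
KNOB=lambda h,s,v:(v<45)
E
python3 - <<'E'
import pickle;from h import *
d=pickle.load(open("d0.pkl","rb"))
for k,f in COL.items():
    for n in d:
        b=blob(d[n],n,f);print(k,n,np.round(b[:2],1).tolist(),np.round(onz(d[n],b[0][1],b[0][2],122),1) if b else"")
for n,roi in(("top",(318,150,345,176)),("side",(270,132,292,156))): print(n,np.round(blob(d[n],n,KNOB,roi),1).tolist())
a=d["top"]["pixels"][130:240,270:370];b=d["side"]["pixels"][125:235,235:335]
cv2.imwrite("pics/c0.png",cv2.resize(np.hstack([a,b]),None,fx=4,fy=4,interpolation=2)[:600])
E
```

```text
green side [[13.0, 271.8, 170.8, 5.0, 3.0]] [579.5 -34.1 122. ]
green top [[32.0, 316.5, 165.5, 6.0, 6.0]] [579.3 -39.2 122. ]
red side [[18.0, 306.8, 180.4, 7.0, 4.0]] [486.7 -51.7 122. ]
red top [[34.0, 325.3, 206.5, 7.0, 6.0]] [486.6 -56.1 122. ]
yellow side [[16.0, 293.2, 187.0, 6.0, 3.0]] [499.3  -9.6 122. ]
yellow top [[36.0, 306.0, 200.9, 7.0, 7.0]] [499.2 -14.  122. ]
blue side [[10.0, 286.8, 164.9, 4.0, 3.0]] [563.2 -78.3 122. ]
blue top [[39.0, 335.2, 170.9, 7.0, 7.0]] [566.7 -80.4 122. ]
top [[146.0, 330.2, 161.7, 14.0, 15.0]]
side [[105.0, 280.7, 143.8, 12.0, 12.0]]
```

View pics/c0.png

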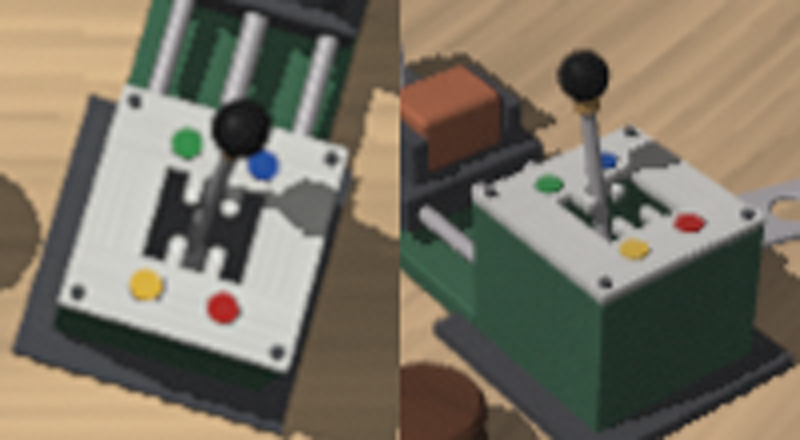

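The crops agree: the green slot is fore-left, and the stem stands in the middle lane, looking shifted aft. Next I'll triangulate the knob and the lever's tilt.

```bash
python3 - <<'E'
import pickle;from h import *
d=pickle.load(open("d0.pkl","rb"))
G={}
for k,f in COL.items():
    p=[blob(d[n],n,f)[0] for n in("top","side")]
    G[k]=tri(*[ray(d[n],b[1],b[2]) for n,b in zip(("top","side"),p)]);print(k,G[k].round(1))
    G[k]=np.mean([onz(d[n],b[1],b[2],122) for n,b in zip(("top","side"),p)],0)
C=np.mean(list(G.values()),0);e=G["green"]+G["blue"]-G["red"]-G["yellow"];l=G["green"]+G["yellow"]-G["red"]-G["blue"]
print(C,np.degrees([np.arctan2(e[1],e[0]),np.arctan2(-l[0],l[1])]))
K=tri(ray(d["top"],330.2,161.7),ray(d["side"],280.7,143.8));print("knob",K)
a=np.arctan2(e[1],e[0]);f=np.array([np.cos(a),np.sin(a)]);g=np.array([-f[1],f[0]])
print("knob in gate",(K-C)[:2]@f,(K-C)[:2]@g)
for z in(188,200):
  for n,u,v in(("top",330.2,161.7),("side",280.7,143.8)):
    p=onz(d[n],u,v,z);print(n,z,p,(p-C)[:2]@f,(p-C)[:2]@g)
E
```

```text
green [581.4 -39.2 117.9]
red [488.  -56.2 118.5]
yellow [500.7 -13.9 118.5]
blue [566.3 -81.2 119.3]
[532.56124619 -45.43579825 122.        ] [-17.60428942 -17.76633255]
knob [570.85422637 -59.5705256  192.2563248 ]
knob in gate 40.77456903307665 -1.891393397387704
top 188 [571.27014615 -60.4951988  188.        ] 41.45066978097636 -2.6469710339655705
side 188 [575.25833333 -65.03719849 188.        ] 46.62577035655613 -5.770067607718596
top 200 [568.24816911 -58.76104755 200.        ] 38.045739010017954 -1.9080040142334056
side 200 [564.88296504 -49.12212468 200.        ] 31.922926204650775 6.26173256496429
```

>>> step_arm(
  delta_pos=[
    [0.06,0.075,0.1],
    [0.12,0.15,0.1],
    [0.12,0.15,0.1],
    [0.12,0.15,0.05],
    [0.12,0.15,0],
    [0.12,0.15,0],
    [0.12,0.15,0],
    [0.12,0.15,0],
  ],
  spin=[0.017,0.017,0.017,0.017,0.017,0.017,0.017,0.017],
  gripper=-1,
)

```text
time: 1.1
tool_pos: [413.5, -326.2, 302.7]
tcp_rot: [179.9, -0.0, 47.5]
ft_force: [0.1, -0.8, 0.7]
finger_gap: 0.3
grip_force: 0.0
```

>>> step_arm(
  delta_pos=[
    [0.12,0.15,0],
    [0.12,0.15,0],
    [0.12,0.15,0],
    [0.12,0.15,0],
    [0.12,0.15,0],
    [0.12,0.15,0],
    [0.12,0.15,0],
    [0.12,0.15,0],
  ],
  spin=[0.017,0.017,0.017,0.017,0.017,0.017,0.017,0.017],
)

```text
time: 2.1
tool_pos: [605.1, -86.0, 302.8]
tcp_rot: [179.9, -0.0, 72.0]
ft_force: [1.1, 0.0, 0.6]
finger_gap: -0.1
grip_force: 0.0
```

>>> step_arm(
  delta_pos=[
    [0,0,0],
    [0,0,0],
  ],
  spin=[0,0],
)

```text
time: 2.35
tool_pos: [604.2, -87.7, 302.1]
tcp_rot: [180.0, 0.0, 71.8]
ft_force: [0.3, -0.6, 0.7]
finger_gap: 0.1
grip_force: 0.0
```

>>> step_arm(
  delta_pos=[
    [0.07,0.075,0],
    [0,0,-0.1],
    [0,0,-0.1],
    [0,0,-0.1],
    [0,0,0],
  ],
  spin=[0.002,0,0,0,0],
)

```text
time: 2.98
tool_pos: [616.6, -73.1, 237.7]
tcp_rot: [-179.7, 0.0, 72.1]
ft_force: [-0.3, 1.1, 0.9]
finger_gap: 0.6
grip_force: 0.0
```

```bash
cat > look.py <<'E'
import sys;from bench import r;from h import *
n=sys.argv[1];p=r.sense()["tool_pos"];I=[]
C=np.array([533,-46.5]);a=np.radians(-17.7);f=np.array([np.cos(a),np.sin(a)]);g=np.array([-f[1],f[0]])
print("tcp in gate",((p[:2]-C)@f).round(1),((p[:2]-C)@g).round(1),p.round(1))
for k,(x,y) in(("top",(260,110)),("side",(225,90))):
    s=r.snapshot(k);print(k,"tip px",np.round(proj(s,p)-np.array([x,y]),1)*3);I.append(s["pixels"][y:y+140,x:x+125])
cv2.imwrite(f"pics/{n}.png",cv2.resize(np.hstack(I),None,fx=3,fy=3,interpolation=2))
E
python3 look.py l1
```

```text
tcp in gate 87.8 0.1 [616.6 -73.1 237.7]
top tip px [237.6  70.8]
side tip px [132.3  89.7]
```

View pics/l1.png

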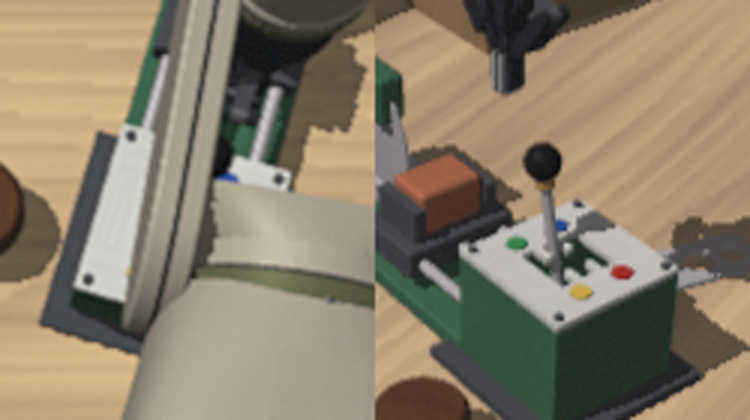

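The side view has the shut fingertips at (508,90), where the calibration predicts, fore of the knob at (542,160). I'll go down and push the knob aft.

>>> step_arm(
  delta_pos=[
    [0,0,-0.12],
    [0,0,-0.12],
    [0,0,-0.09],
    [0,0,0],
    [-0.04,0.013,0],
    [-0.04,0.013,0],
    [-0.03,0.0095,0],
    [-0.03,0.0095,0],
  ],
  spin=[0,0,0,0,0,0,0,0],
)

```text
time: 4.08
tool_pos: [590.7, -64.2, 176.4]
tcp_rot: [179.9, -0.0, 72.1]
ft_force: [2.9, -0.4, 1.0]
finger_gap: -0.1
grip_force: 1.0
```

>>> step_arm(
  delta_pos=[
    [-0.03,0.0095,0],
    [-0.03,0.0095,0],
    [-0.025,0.008,0],
    [-0.025,0.008,0],
    [-0.02,0.006,0],
    [0,0,0],
  ],
  spin=[0,0,0,0,0,0],
)

```text
time: 4.82
tool_pos: [564.1, -55.8, 175.2]
tcp_rot: [-180.0, 0.0, 72.1]
ft_force: [1.0, -0.8, 0.6]
finger_gap: 0.1
grip_force: 0.4
```

```bash
python3 look.py l2
```

```text
tcp in gate 32.5 0.6 [564.1 -55.8 175.2]
top tip px [201.6 169.5]
side tip px [171.6 183.9]
```

View pics/l2.png

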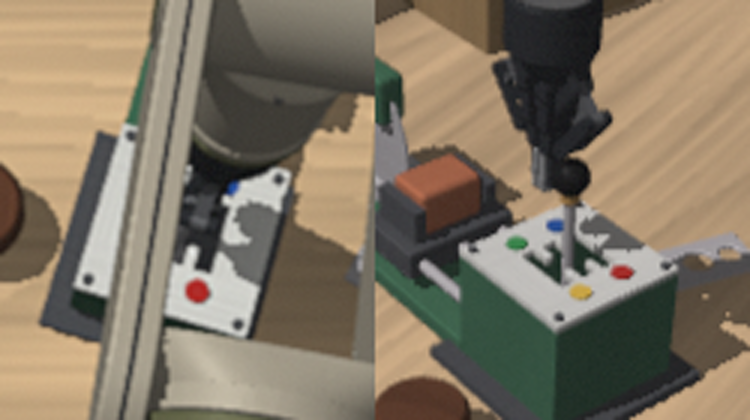

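The side view shows the knob at crop (570,178), which is full-frame (290,149). The fingers are fore of it and the stem is close to upright. I'll check how close it is to neutral.

```bash
python3 - <<'E'
from bench import r;from h import *
s=r.snapshot("side");b=blob(s,"side",KNOB,(281,138,302,161));print(np.round(b,1))
a=np.radians(-17.7);f=np.array([np.cos(a),np.sin(a)])
for t in(-.25,-.1,-.05,0,.05,.1,.25): print(t,np.round(proj(s,[*(np.array([532.2,-43.4])+170*np.sin(t)*f),30+170*np.cos(t)]),1))
E
```

```text
[[180.  288.1 145.9  15.   17. ]]
-0.25 [302. 159.]
-0.1 [295.2 152.6]
-0.05 [293.  150.8]
0 [290.7 149.2]
0.05 [288.5 147.7]
0.1 [286.2 146.4]
0.25 [279.8 143.4]
```

>>> step_arm(
  delta_pos=[
    [-0.019,0.006,0],
    [0,0,0],
    [0.095,-0.03,0],
    [-0.0335,-0.105,0],
    [-0.0335,-0.105,0],
    [-0.115,0.0365,0],
    [-0.115,0.0365,0],
    [0,0,0],
  ],
  spin=[0,0,0,0,0,0,0,0],
)

```text
time: 5.98
tool_pos: [519.0, -87.7, 174.9]
tcp_rot: [-179.9, -0.0, 72.1]
ft_force: [-0.7, 0.1, 0.8]
finger_gap: 0.1
grip_force: 0.0
```

>>> step_arm(
  delta_pos=[
    [0,0,0],
  ],
  spin=[0],
)

```text
time: 6.1
tool_pos: [520.7, -88.2, 175.5]
tcp_rot: [180.0, -0.0, 72.1]
ft_force: [0.6, 1.1, 0.2]
finger_gap: 0.2
grip_force: 0.0
```

```bash
python3 look.py l3
```

```text
tcp in gate 0.9 -43.5 [520.7 -88.2 175.5]
top tip px [250.2 229.5]
side tip px [237.6 183. ]
```

View pics/l3.png

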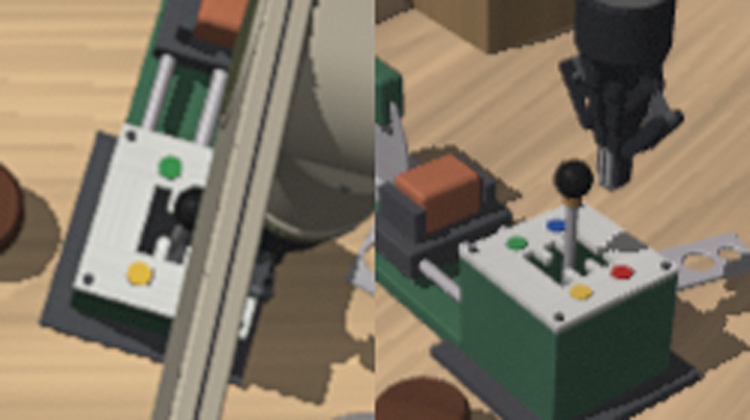

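Knob is at crop (573,180), which is full-frame (291,150), so the lever is upright in neutral and the fingers are on its right side. Next I push it left.

>>> step_arm(
  delta_pos=[
    [0.0122,0.0381,0],
    [0.0122,0.0381,0],
    [0.0076,0.0238,0],
    [0.0076,0.0238,0],
    [0.0076,0.0238,0],
    [0,0,0],
  ],
  spin=[0,0,0,0,0,0],
)

```text
time: 6.95
tool_pos: [529.8, -58.3, 175.3]
tcp_rot: [-180.0, -0.0, 72.1]
ft_force: [0.1, -0.6, 1.1]
finger_gap: 0.2
grip_force: 0.2
```

>>> step_arm(
  delta_pos=[
    [0.0076,0.0238,0],
    [0.0076,0.0238,0],
    [0,0,0],
  ],
  spin=[0,0,0],
)

```text
time: 7.32
tool_pos: [532.8, -48.7, 175.2]
tcp_rot: [-180.0, -0.0, 72.1]
ft_force: [-0.5, -1.1, -0.1]
finger_gap: -0.1
grip_force: 0.3
```

>>> step_arm(
  delta_pos=[
    [0.0076,0.0238,0],
    [0.0076,0.0238,0],
    [0,0,0],
  ],
  spin=[0,0,0],
)

```text
time: 7.7
tool_pos: [535.8, -39.1, 175.2]
tcp_rot: [-180.0, -0.0, 72.1]
ft_force: [-0.5, -1.1, -0.4]
finger_gap: 0.2
grip_force: 0.3
```

>>> step_arm(
  delta_pos=[
    [0.0076,0.0238,0],
    [0.0046,0.0143,0],
    [0,0,0],
  ],
  spin=[0,0,0],
)

```text
time: 8.07
tool_pos: [538.3, -31.7, 175.3]
tcp_rot: [180.0, -0.0, 72.1]
ft_force: [0.5, -1.2, -0.6]
finger_gap: 0.2
grip_force: 0.3
```

```bash
python3 look.py l4;python3 - <<'E'
from bench import r;from h import *
s=r.snapshot("side");t=r.snapshot("top")
a=np.radians(-17.7);f=np.array([np.cos(a),np.sin(a)]);g=np.array([-f[1],f[0]])
for x in(-10,0,10):
  for y in(35,43): 
    z=30+(170**2-x*x-y*y)**.5;print(x,y,"side crop",(proj(s,[*(np.array([532.2,-43.4])+x*f+y*g),z])-np.array([225-125,90]))*3,"top crop",(proj(t,[*(np.array([532.9,-47.4])+x*f+y*g),z])-np.array([260,110]))*3)
E
```

```text
tcp in gate 0.6 15.7 [538.3 -31.7 175.3]
top tip px [168.6 205.5]
side tip px [181.5 207.3]
-10 35 side crop [545.26022096 201.95208877] top crop [141.70457917 205.313031  ]
-10 43 side crop [537.13518055 207.38736216] top crop [130.3017218  202.49984061]
0 35 side crop [537.36742748 195.88628992] top crop [145.8621585  191.66426159]
0 43 side crop [529.2698585  201.27389316] top crop [134.46599272 188.88925396]
10 35 side crop [529.54598521 190.52580825] top crop [149.92505508 178.25613806]
10 43 side crop [521.47834789 195.87331779] top crop [138.54194944 175.5224746 ]
```

View pics/l4.png

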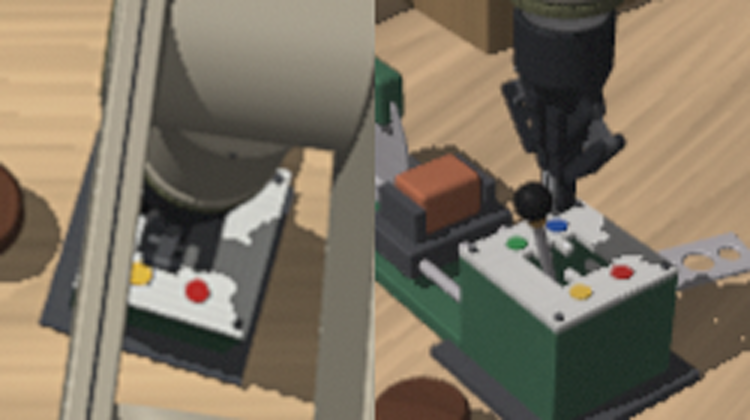

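The knob is at crop (533,200), about (0, 39) in gate axes, just at the edge of the left lane. I'll push it a little further.

>>> step_arm(
  delta_pos=[
    [0.0046,0.0143,0],
    [0.0023,0.0072,0],
    [0,0,0],
  ],
  spin=[0,0,0],
)

```text
time: 8.65
tool_pos: [539.3, -28.3, 175.1]
tcp_rot: [-180.0, 0.1, 72.1]
ft_force: [-1.7, -5.0, -0.2]
finger_gap: 0.2
grip_force: 2.6
```

>>> step_arm(
  delta_pos=[
    [-0.029,-0.09,0],
    [-0.115,0.0365,0],
    [-0.115,0.0365,0],
    [0.033,0.1025,0],
    [0.033,0.1025,0],
    [0,0,0],
    [0,0,0],
  ],
  spin=[0,0,0,0,0,0,0],
)

```text
time: 9.52
tool_pos: [500.9, 9.2, 175.4]
tcp_rot: [180.0, 0.0, 72.1]
ft_force: [-0.9, 0.1, 0.4]
finger_gap: -0.1
grip_force: 0.0
```

```bash
python3 look.py l5
```

```text
tcp in gate -47.5 43.3 [500.9   9.2 175.4]
top tip px [111.  258.3]
side tip px [192.6 247.5]
```

View pics/l5.png

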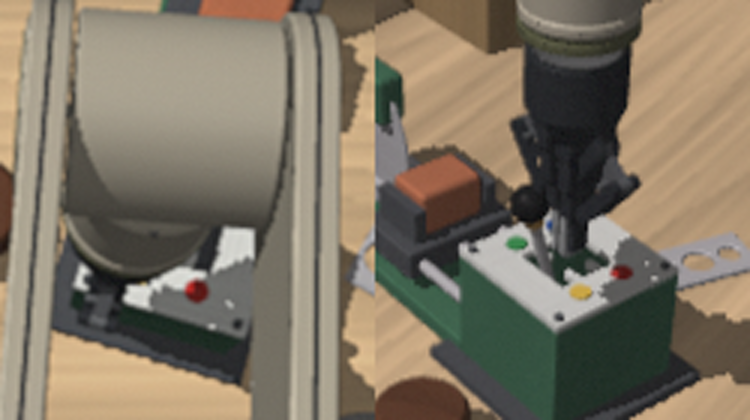

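The knob is at crop (528,203), so the lever is in the left lane at neutral, and the fingers stand aft of it. Now I push it fore.

>>> step_arm(
  delta_pos=[
    [0.0476,-0.0152,0],
    [0.0238,-0.0076,0],
    [0.0238,-0.0076,0],
    [0.0238,-0.0076,0],
    [0.0238,-0.0076,0],
    [0.0238,-0.0076,0],
    [0,0,0],
  ],
  spin=[0,0,0,0,0,0,0],
)

```text
time: 10.5
tool_pos: [534.7, -0.9, 175.2]
tcp_rot: [180.0, 0.0, 72.1]
ft_force: [-0.7, -0.1, 0.7]
finger_gap: -0.0
grip_force: 0.1
```

>>> step_arm(
  delta_pos=[
    [0.0238,-0.0076,0],
    [0.0238,-0.0076,0],
    [0.0238,-0.0076,0],
    [0,0,0],
  ],
  spin=[0,0,0,0],
)

```text
time: 11.0
tool_pos: [549.1, -5.4, 175.2]
tcp_rot: [180.0, -0.0, 72.1]
ft_force: [0.7, -0.1, 0.1]
finger_gap: 0.0
grip_force: 0.1
```

>>> step_arm(
  delta_pos=[
    [0.0238,-0.0076,0],
    [0.0143,-0.0046,0],
    [0,0,0],
  ],
  spin=[0,0,0],
)

```text
time: 11.38
tool_pos: [556.6, -7.8, 175.4]
tcp_rot: [180.0, -0.0, 72.1]
ft_force: [-0.5, 0.2, -0.5]
finger_gap: 0.3
grip_force: 0.4
```

>>> step_arm(
  delta_pos=[
    [0.0143,-0.0046,0],
    [0.0143,-0.0046,0],
    [0,0,0],
  ],
  spin=[0,0,0],
)

```text
time: 11.75
tool_pos: [559.5, -8.6, 174.9]
tcp_rot: [-179.6, 0.0, 72.1]
ft_force: [-16.4, 4.6, 5.9]
finger_gap: -0.3
grip_force: 8.4
```

```bash
python3 look.py l6; python3 - <<'E'
from bench import r;from h import *
s=r.snapshot("side")
a=np.radians(-17.7);f=np.array([np.cos(a),np.sin(a)]);g=np.array([-f[1],f[0]])
for x in(36,43,47): 
    y=43;z=30+(170**2-x*x-y*y)**.5;print(x,(proj(s,[*(np.array([532.2,-43.4])+x*f+y*g),z])-np.array([100,90]))*3)
E
```

```text
tcp in gate 13.7 44.2 [559.5  -8.6 174.9]
top tip px [134.7 176.4]
side tip px [143.4 212.4]
36 [501.6133563  185.16194265]
43 [496.37239973 183.11237377]
47 [493.39965925 182.10441627]
```

View pics/l6.png

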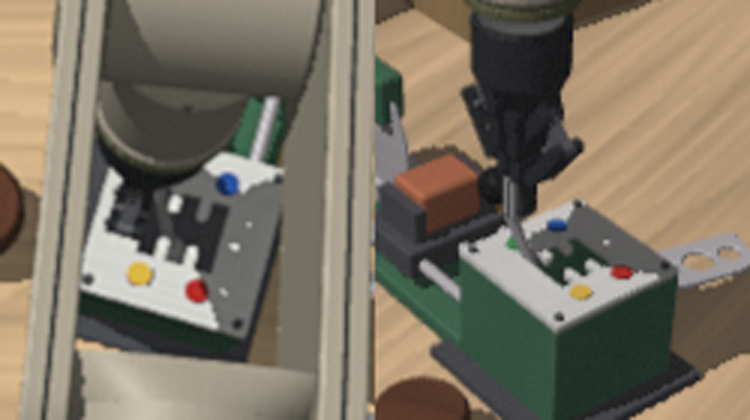

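A reaction of 16 N along the lane shows it's against the end stop. The knob at about (495,184) matches fully home. I'll back off and lift.

>>> step_arm(
  delta_pos=[
    [-0.06,0.019,0],
    [-0.12,0.038,0],
    [0,0,0.15],
    [0,0,0.25],
    [0,0,0.25],
    [-0.1,0,0.1],
    [0,0,0],
    [0,0,0],
  ],
  spin=[0,0,0,0,0,0,0,0],
)

```text
time: 12.9
tool_pos: [506.0, 1.9, 324.3]
tcp_rot: [-180.0, 0.0, 72.1]
ft_force: [0.5, 0.0, 0.5]
finger_gap: -0.1
grip_force: 0.0
```

```bash
python3 look.py l7; python3 -c "
from bench import r
s=r.sense();print(s['time'],s['tool_pos'],s['ft_force'])"
```

```text
tcp in gate -40.4 37.9 [506.    1.9 324.3]
top tip px [140.1 206.1]
side tip px [200.1  69.9]
13.0 [505.68460565   1.90610777 323.48008238] [-0.18069573  0.61301444 -0.63845869]
```

View pics/l7.png

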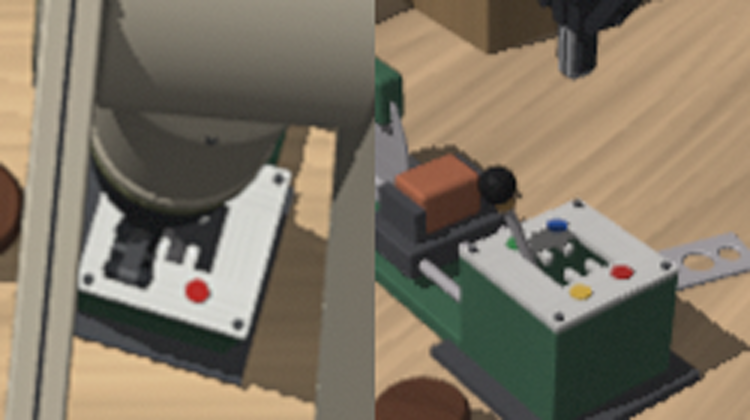

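The knob is at crop (496,186), against (496,183) predicted for fully home. The lever sits in the green slot, and the gripper is clear of everything. I'm handing in now.

```bash
python3 -c "
from bench import r
print(r.hand_in())"
```

```text
the job is handed in; nothing more can be done
None
```

I pushed the lever fully home into the green-tagged slot (fore-left) with the outside of the shut fingers, and handed the job in at about 13 s; the arm touched none of the loose things, and no verdict came back.

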